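# Set the rib-splitting gauge by clicks and clamp it

## Robot

A 6-joint arm with a two-finger parallel gripper is mounted at the origin on the work surface. World frame = base frame: x ahead of the robot, y to its left, z up, the work surface at z = 0. Lengths are in m, angles in rad, forces in N, time in s.
With the tool pointing down it reaches from about 0.325 to 0.775 m from the base axis. Payload 5.5 kg.
Tool frame: the origin (TCP) lies on the centre line of the jaws, within the pads' length; the fingertips stand 25 mm ahead of it and the grasp point (between the pads) lies 6 mm ahead of it; y points along the fingers, x is the direction in which the jaws open and shut, and the axes are right-handed (so a half turn about y gives the same grasp; the last joint's range is limited). The gripper opens to 85 mm and grips with 20 to 120 N. Pads are 22 mm wide; open, the fingers measure 114 mm over their backs; the gripper's body (76 mm by 85 mm) begins 54 mm behind the grasp point. The pads swing forward as they close: fully open they stand 13 mm farther back than shut.
Start: joints at [1.104, 0.091, 1.231, -0, 1.82, -0.057], TCP at [0.239, 0.55, 0.234] pointing down, gripper open.
Joint ranges: [-2.87, 2.87], [-0.86, 2.18], [0.17, 2.46], [-1.51, 4.65], [0.06, 2.69], [-2.65, 2.65]. Speed limits (rad/s): [2.57, 2.57, 3.01, 3.14, 3.14, 3.14].

## Interface

Orientations are given as a 3x3 rotation matrix whose columns are the frame's x, y, z axes.
In Python, from workcell import ctrl gives the robot as it stands. The module is installed in compiled form; this text tells all that it offers.
- The arm moves only by the shell command python3 -m pendant 'ROWS'. ROWS is JSON, a list of rows, each a list of 7 numbers: the turn, a rotation vector about the world's x, y, z in rad, then the shift along the world's x, y, z in m, then the finger opening in m, from 0 to 0.0854. In form: [[rx, ry, rz, tx, ty, tz, gripper], ...]. A call has 1 to 5 rows; each row is the pose to reach, as a shift and turn from the pose commanded when the call began; what a row does not reach only later rows make up. A row lasts 1/8 s, in which the tool goes at most 62.5 mm and 10.7 degrees, less where a joint would pass 70% of its speed; a pose out of reach is approached as far as the arm can. A call with a gripper value outside its range is refused whole. The fingers move at their own pace and stop on an object; the grip force is fixed at half the most. Time passes only in rows, so rows that repeat a pose let the fingers close. It gives the time, the measured TCP pose, the force and the opening at its end, in the units of the state.
- ctrl.observe(): the state, without advancing time (a new reading comes with each control period).
- ctrl.read_camera(name): name is "scene" or "top" or "wrist"; returns a dict with "color" (480x640x3 uint8, red, green, blue), "z_map" (480x640 float32, m along the optical axis (not along the pixel's ray), 0 where there is no reading), "intrinsics" (3x3 intrinsics, pixels), "cam_to_world" (4x4, takes a point from camera to world coordinates). Camera axes: x right, y down, z forward; pixel columns grow to the right and rows downward; lengths in m; the calibration is good to about 2 mm. A picture is of the moment at which its call begins.
- ctrl.finish_job(): hands the job in, once; it reports no verdict.
The state is a dict: "clock": time; "joint_pos": joint angles; "qvel": joint speeds; "joint_efforts": joint torques, N m; "position": TCP position; "tcp_rot": TCP orientation; "contact_force": force on the tool from outside, world axes, zero at the start; "ft_torque": the same for the moment, N m; "gripper_width": finger opening in m.
Only numpy, scipy, OpenCV 4.12 (cv2) and the standard library are available. Lean on these libraries where they do the work, as an engineer would, in place of code of your own. Each camera call takes 0.05 s, during which the arm holds its last target. There are 200 camera calls.

## Task

Set the rib-splitting gauge: turn the bar knob on its sloping face anticlockwise back to its zero stop, then clockwise exactly four clicks, and let go of it. Then swing the clamp lever beside it fully over, away from its starting side, to lock the setting, without shifting the wooden hub, the glue jar and the white pot that stand around the gauge.

Things in the scene. Friction and masses are not known exactly. Their poses are not given: they have to be found in the camera images.
- knob_grip (a point): Grip point of the black bar knob on the face that slopes 30 deg, down towards the robot. It turns with it: z out along its axis, x along the bar to the end marked by a white line. Bar 76 long (x), 16 thick (y), 42 high, on a 100 mm round flange; the point is 25 above the flange, 16 below the bar's top. At zero x points 40 deg anticlockwise of straight up the slope, at four clicks 40 deg clockwise.
- knob (a joint): Angle in rad, growing clockwise as seen facing the knob. Click stops every 20 deg (0.349 rad) from 0 (zero) to 2.443; hard end stops 0.04 beyond both. Starts at one, two or three clicks. A spring pawl draws it into the nearest click; passing a click takes about 0.3 N m, felt as a rise, then a drop.
- clamp_tip (a point): Centre of the free end of the clamp lever, on a block left of the knob (robot's view): 100 mm from pivot to this end, steel bar 12 mm thick with a black grip 22 mm thick over the outer 55 mm. It rises from its pivot and at first leans to the robot's side.
- clamp_pivot (a point): Pivot of the clamp lever, 55 mm above the table, 155 mm left of and 50 mm nearer than the knob; the block below is 80 x 50 mm, top 57 mm above the table. Frame of the gauge, upright: x away from the robot's side (up the slope), z up; the lever swings about y, in the x-z plane.
- clamp (a joint): Angle of the clamp lever in rad: 0 leaning 0.6 rad from upright towards the robot's side, 1.2 leaning 0.6 rad the other way, against its stop (locked). It starts between 0 and 0.25, stays where it is left and takes about 2 N at its end to swing.
- hub_mid (a point): Loose turned wooden parasol hub, 68 mm across, 48 mm high, on the table in front of the gauge: its centre. A bystander.
- gluejar_mid (a point): Loose glue jar, 64 mm across, 85 mm high, on the left of the gauge: its centre. A bystander.
- paintpot_mid (a point): Loose white pot, 72 mm across, 60 mm high, on the right of the gauge: its centre. A bystander.

How it is judged:
By the outcome, as a careful person would: the job done as asked, in the order asked, and still so for the second after the job is handed in, with the robot touching nothing.
It also fails if it takes over 48 s, if anything falls off the work surface, if the arm or the gripper's body presses on something with over 40 N, if the wrist force passes 120 N, or if a joint passes its speed limit or range.

## Working session

There is one attempt and no reset: what is moved stays moved. The work goes in short steps, Python scripts to look and compute and a shell command to move; the robot and the scene stay as the last step left them, time stands still between calls to the robot, and variables do not carry over. Pictures are saved under pics/ and viewed, on a budget of 10 in all, crops included, one or two more only if the job needs it, and the job is handed in when it is done.

```bash
mkdir -p pics; cat > h.py <<'E'
import numpy as np, cv2
from workcell import ctrl
def cam(n,save=None):
    d=ctrl.read_camera(n)
    if save: cv2.imwrite('pics/'+save,d['color'][:,:,::-1])
    K=d['intrinsics'];T=d['cam_to_world'];z=d['z_map']
    v,u=np.mgrid[:480,:640]
    p=np.stack([(u-K[0,2])/K[0,0]*z,(v-K[1,2])/K[1,1]*z,z],-1)
    P=p@T[:3,:3].T+T[:3,3]; P[z==0]=np.nan
    return d,P
E
python3 - <<'E'
from h import *
for n in('scene','top'):
    d,P=cam(n,n+'1.png'); np.savez('/tmp/'+n,P=P,c=d['color'],K=d['intrinsics'],T=d['cam_to_world']); print(n,d['cam_to_world'].round(3).tolist())
s=ctrl.observe();print(s['clock'],s['tcp_rot'].round(3) if hasattr(s['tcp_rot'],'round') else s['tcp_rot'])
a=cv2.imread('pics/scene1.png');b=cv2.imread('pics/top1.png')
E
```

```text
scene [[-0.533, 0.727, -0.432, 1.006], [0.846, 0.457, -0.275, 0.308], [-0.003, -0.512, -0.859, 1.056], [0.0, 0.0, 0.0, 1.0]]
top [[0.01, -0.99, 0.138, 0.372], [-1.0, -0.012, -0.013, 0.033], [0.015, -0.138, -0.99, 1.197], [0.0, 0.0, 0.0, 1.0]]
0.1 [[ 0.398 -0.001 -0.917]
 [ 0.917 -0.002  0.398]
 [-0.002 -1.     0.   ]]
```

View pics/scene1.png

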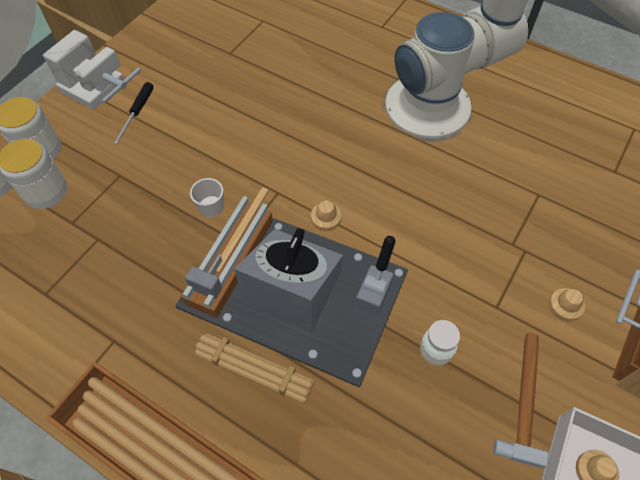

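View pics/top1.png

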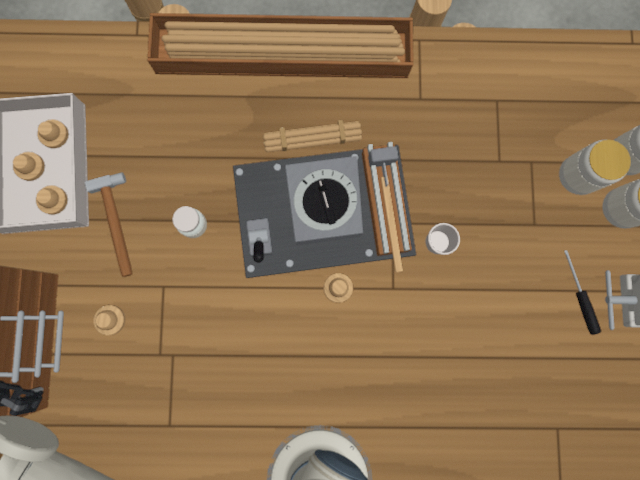

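The top view shows the knob centre near (325,200), the white line near the top of the bar, the clamp tip near (258,250), the hub at (338,288), the jar at (190,222) and the pot at (443,239). Next I'll measure these.

```bash
python3 - <<'E'
from h import *
D=np.load('/tmp/top.npz');P=D['P'];c=D['c'].astype(int);S=np.load('/tmp/scene.npz');PS=S['P']
hsv=cv2.cvtColor(D['c'],cv2.COLOR_RGB2HSV)
# housing face: gray pixels
m=np.zeros((480,640),bool);m[160:240,288:362]=1
g=m&(P[:,:,2]>0.04)
dist=np.hypot(*(np.mgrid[:480,:640]-np.array([200,325])[:,None,None]))
f=P[g&(dist>36)]
for _ in range(4):
    q=f.mean(0);n=np.linalg.svd(f-q,full_matrices=False)[2][2];n*=np.sign(n[2]);r=(f-q)@n;f=f[abs(r)<max(.002,1.5*np.std(r)*.7)]
print('plane',q.round(4),n.round(4),len(f),'slope',np.degrees(np.arccos(n[2])),'yaw',np.degrees(np.arctan2(-n[1],-n[0])), 'std',np.std((f-q)@n))
h=(P-q)@n
k=m&(h>.02)&(dist<30);pk=P[k]
print('bar n',k.sum(),'hmax',np.nanpercentile(h[k],[50,90,99]))
t=k&(h>.03)
v,u=np.nonzero(t);print('bar px',np.c_[u,v].min(0),np.c_[u,v].max(0),P[t].mean(0).round(4),'h',np.median(h[t]))
dark=(D['c'].max(2)<45)&m&(h<.03)
pts=P[dark];(cx,cy),rr=cv2.minEnclosingCircle(np.c_[np.nonzero(dark)[::-1]].astype(np.float32));print('flange px',cx,cy,rr,'h',np.nanmedian(h[dark]),pts.mean(0))
for nm,(u,v,w) in dict(hub=(338,288,16),jar=(190,222,20),pot=(443,239,20)).items():
    pp=P[v-w:v+w,u-w:u+w].reshape(-1,3);pp=pp[pp[:,2]>.012];
    print(nm,np.percentile(pp,2,axis=0).round(3),np.percentile(pp,98,axis=0).round(3))
# lever
mm=np.zeros_like(m);mm[225:270,245:275]=1;mm&=(D['c'].max(2)<50)&(P[:,:,2]>.07)
print('grip',mm.sum(),np.nanmin(P[mm],0).round(3),np.nanmax(P[mm],0).round(3))
ms=np.zeros_like(m);ms[225:310,350:400]=1;ms&=(PS[:,:,2]>.062)
a=PS[ms];print('lever scene',ms.sum());
for lo in np.arange(.06,.16,.015):
    b=a[(a[:,2]>lo)&(a[:,2]<lo+.015)]
    if len(b):print(lo.round(3),len(b),b.mean(0).round(4))
o=cv2.resize(D['c'][140:290,225:425][:,:,::-1],(800,600),interpolation=cv2.INTER_CUBIC);cv2.imwrite('pics/top1c.png',o)
E
```

```text
plane [ 0.6174 -0.0013  0.1253] [-0.4979 -0.0748  0.864 ] 848 slope 30.232596834361647 yaw 8.54193600841643 std 0.0010539605157659697
bar n 308 hmax [0.05396144 0.05622557 0.05843752]
bar px [319 186] [335 224] [ 0.5833 -0.0065  0.1663] h 0.054100366142283474
flange px 322.9197998046875 197.73585510253906 25.25971031188965 h 0.013365494360130691 [ 0.60069534 -0.00250927  0.13104062]
hub [ 0.394 -0.068  0.013] [ 0.453 -0.008  0.05 ]
jar [0.536 0.27  0.017] [0.592 0.325 0.088]
pot [ 0.501 -0.306  0.013] [ 0.566 -0.239  0.062]
grip 171 [0.469 0.124 0.098] [0.516 0.148 0.15 ]
lever scene 733
0.06 284 [0.5346 0.142  0.0689]
0.075 45 [0.5208 0.1401 0.0816]
0.09 70 [0.5127 0.1386 0.0984]
0.105 100 [0.5038 0.1384 0.1123]
0.12 99 [0.4938 0.1366 0.1279]
0.135 126 [0.4817 0.1346 0.1433]
0.15 9 [0.4784 0.1324 0.1513]
```

View pics/top1c.png

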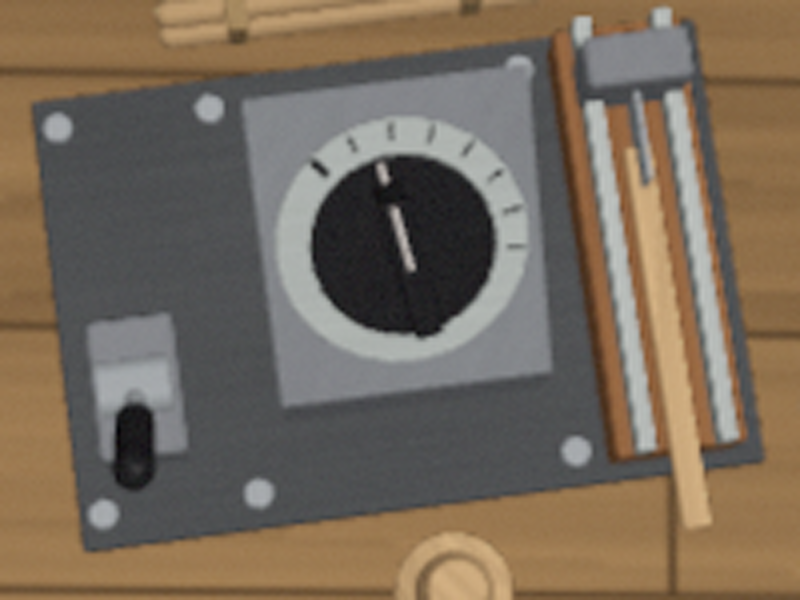

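The crop shows the white line pointing up-slope and slightly left, with the thick zero tick at crop (320,167) and the clamp leaning towards the robot. I'll compute the bar angle and the target poses.

```bash
python3 - <<'E'
from h import *
D=np.load('/tmp/top.npz');P=D['P'];c=D['c']
q=np.array([.6174,-.0013,.1253]);n=np.array([-.4979,-.0748,.864])
# base plate yaw from edge: plate pixels (dark gray, z~0..0.02)
pm=(c.max(2)<95)&(c.min(2)>40)&(c.max(2).astype(int)-c.min(2)<20);pm[:,:230]=0;pm[:,420:]=0;pm[:145]=0;pm[280:]=0
cn=max(cv2.findContours(cv2.morphologyEx(pm.astype(np.uint8),cv2.MORPH_CLOSE,np.ones((25,25))),0,1)[0],key=cv2.contourArea)
print('plate rect',cv2.minAreaRect(cn))
for yawd in(6.5,8.5):
    y=np.radians(yawd);nn=np.array([-.5*np.cos(y),-.5*np.sin(y),.866]);up=np.array([.866*np.cos(y),.866*np.sin(y),.5]);lf=np.cross(nn,up)
    h=(P-q)@nn
    for nm in('top','scene'):
        Q=np.load('/tmp/%s.npz'%nm);PP=Q['P'];hh=(PP-q)@nn
        k=(hh>.05)&(hh<.062)&(np.linalg.norm(PP-np.array([.585,-.007,.168]),axis=2)<.055)
        b=PP[k];cen=b.mean(0);a=np.linalg.svd(b-cen,full_matrices=False)[2][0];a*=np.sign(a@up)
        s=(b-cen)@a
        print(yawd,nm,k.sum(),cen.round(4),'bar dir',a.round(3),'ccw of up',np.degrees(np.arctan2(a@lf,a@up)).round(1),'len',np.percentile(s,[1,99]).round(3), 'mid',(cen+a*(s.min()+s.max())/2).round(4))
    # flange centre
E
```

```text
plate rect ((323.2582702636719, 210.2593994140625), (112.75732421875, 170.8898162841797), 82.43160247802734)
6.5 top 264 [ 0.5804 -0.0073  0.1662] bar dir [0.822 0.281 0.496] ccw of up 10.7 len [-0.038  0.036] mid [ 0.5792 -0.0078  0.1654]
6.5 scene 225 [ 0.5818 -0.0064  0.1696] bar dir [0.833 0.279 0.477] ccw of up 10.5 len [-0.041  0.033] mid [ 0.5782 -0.0076  0.1675]
8.5 top 265 [ 0.5804 -0.0074  0.1662] bar dir [0.822 0.281 0.496] ccw of up 9.0 len [-0.038  0.036] mid [ 0.5792 -0.0078  0.1654]
8.5 scene 225 [ 0.5818 -0.0064  0.1696] bar dir [0.833 0.279 0.477] ccw of up 8.8 len [-0.041  0.033] mid [ 0.5782 -0.0076  0.1675]
```

```bash
cat >> h.py <<'E'
from scipy.spatial.transform import Rotation as Ro
Y=np.radians(7.5)
N=np.array([-.5*np.cos(Y),-.5*np.sin(Y),.866]);UP=np.array([.866*np.cos(Y),.866*np.sin(Y),.5]);LF=np.cross(N,UP)
G=np.array([.5867,-.0067,.1527])
def Rk(ccw):  # tool orientation on knob, bar at ccw deg from up-slope
    a=np.radians(ccw);z=np.cos(a)*UP+np.sin(a)*LF
    return np.c_[np.cross(-N,z),-N,z]
def go(R,p):
    s=ctrl.observe();r=(Ro.from_matrix(R)*Ro.from_matrix(np.array(s['tcp_rot'])).inv()).as_rotvec()
    print('turn',r.round(3),np.degrees(np.linalg.norm(r)).round(1),'shift',(p-np.array(s['position'])).round(4),'t',s['clock'],'w',s['gripper_width'])
E
python3 -c "
from h import *
go(Rk(9.5),G+.086*N)
print(N,UP,LF)"
```

```text
turn [ 0.659 -0.151 -2.366] 141.0 shift [ 0.3051 -0.5624 -0.0058] t 0.1 w 0.08562061340914869
[-0.49572243 -0.0652631   0.866     ] [0.85859125 0.11303568 0.5       ] [-0.13052045  0.99140124  0.        ]
```

```bash
python3 -m pendant '[[0.044,-0.01,-0.158,0.02,-0.038,0.01,0.085],[0.088,-0.02,-0.315,0.041,-0.075,0.02,0.085],[0.132,-0.03,-0.473,0.061,-0.113,0.03,0.085],[0.176,-0.04,-0.631,0.082,-0.15,0.03,0.085],[0.22,-0.05,-0.789,0.102,-0.188,0.03,0.085]]'
python3 -m pendant '[[0.044,-0.01,-0.158,0.02,-0.038,0,0.085],[0.088,-0.02,-0.315,0.041,-0.075,0,0.085],[0.132,-0.03,-0.473,0.061,-0.113,0,0.085],[0.176,-0.04,-0.631,0.082,-0.15,0,0.085],[0.22,-0.05,-0.789,0.102,-0.188,0,0.085]]'
python3 -c "
from h import *
go(Rk(9.5),G+.086*N);print(ctrl.observe()['joint_pos'])"
```

```text
clock: 0.72
position: [0.3415, 0.361, 0.2637]
tcp_rot: [[0.923, 0.128, -0.363], [0.339, 0.178, 0.924], [0.183, -0.976, 0.121]]
contact_force: [-0.3, 0.1, 0.8]
gripper_width: 0.0853
clock: 1.35
position: [0.4434, 0.1729, 0.2636]
tcp_rot: [[0.864, 0.338, 0.374], [-0.455, 0.204, 0.867], [0.216, -0.919, 0.33]]
contact_force: [-0.1, 0.5, -0.0]
gripper_width: 0.085
turn [ 0.218 -0.049 -0.782] 46.6 shift [ 0.1007 -0.1852 -0.0364] t 1.35 w 0.08504565753055895
[ 0.2071231  -0.60644104  1.80873655  0.13071884  1.55423907  0.67698847]
```

```bash
python3 -m pendant '[[0.044,-0.01,-0.158,0.02,-0.038,-0.006,0.07],[0.088,-0.02,-0.315,0.041,-0.075,-0.012,0.06],[0.132,-0.03,-0.473,0.061,-0.113,-0.02,0.05],[0.176,-0.04,-0.631,0.082,-0.15,-0.03,0.05],[0.218,-0.05,-0.782,0.101,-0.185,-0.036,0.05]]'
python3 -c "
from h import *
d,P=cam('wrist','w1.png');np.savez('/tmp/w',P=P,c=d['color'])
go(Rk(9.5),G+.006*N);print(ctrl.observe()['joint_pos'])"
```

```text
clock: 1.98
position: [0.5441, -0.0122, 0.2267]
tcp_rot: [[0.27, 0.495, 0.826], [-0.959, 0.065, 0.275], [0.083, -0.866, 0.493]]
contact_force: [-0.2, 1.0, -0.3]
gripper_width: 0.0501
turn [ 0.001 -0.002  0.009] 0.5 shift [ 0.0387  0.0081 -0.0672] t 2.025 w 0.05011540971413627
[-0.1834848  -0.5278606   1.85803537  0.15527437  1.3125354   1.09757176]
```

View pics/w1.png

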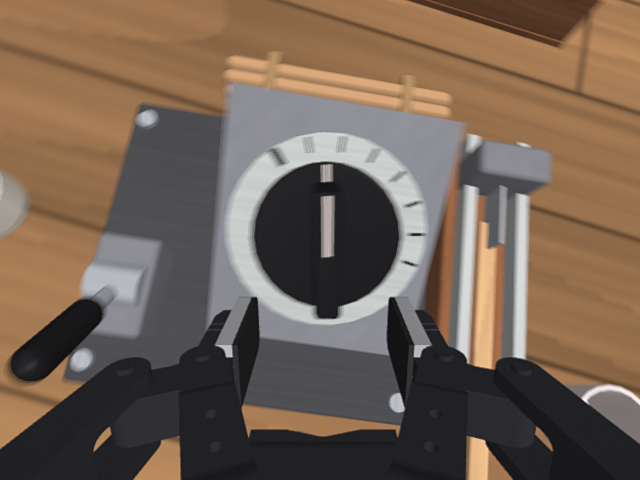

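The wrist view shows the bar's white line at (327,165–255), midway between the finger tips at about (250,300) and (390,300). The bar points between ticks 1 and 2. I'll check its centre from the wrist depth.

```bash
python3 - <<'E'
from h import *
P=np.load('/tmp/w.npz')['P']
b=P[160:300,300:355].reshape(-1,3);h=(b-G)@N
b=b[(h>.01)&(h<.025)&(abs((b-G)@LF)<.04)]
h=(b-G)@N;print(len(b),np.median(h));R=Rk(9.5)
c=(b-G)@R[:,[0,2]];print(np.percentile(c,[2,50,98],axis=0).round(4))
l=np.linalg.svd(b-b.mean(0),full_matrices=False)[2][0];l*=np.sign(l@UP);print('ccw',np.degrees(np.arctan2(l@LF,l@UP)))
s=ctrl.observe();print(((s['position']-G)@R).round(4),s['position'])
E
```

```text
3097 0.016440504290820224
[[-0.0071 -0.0232]
 [ 0.0005  0.0086]
 [ 0.0082  0.037 ]]
ccw 9.94935557412115
[ 0.0028 -0.0839 -0.0011] [ 0.54498887 -0.01515286  0.22508442]
```

```bash
python3 -m pendant '[[0,0,0,0,0,0,0.05],[0,0,0,0.013,0.001,-0.023,0.05],[0,0,0,0.026,0.002,-0.046,0.05],[0,0,0,0.035,0.003,-0.062,0.05],[0,0,0,0.0397,0.004,-0.07,0.05]]'
python3 -m pendant '[[0,0,0,0,0,0,0.05],[0,0,0,0,0,0,0.03],[0,0,0,0,0,0,0.01],[0,0,0,0,0,0,0.0],[0,0,0,0,0,0,0.0]]'
python3 -c "
from h import *
go(Rk(9.5),G+.006*N);s=ctrl.observe();print(s['contact_force'],s['ft_torque'],s['joint_pos'])"
```

```text
clock: 2.65
position: [0.5837, -0.0058, 0.157]
tcp_rot: [[0.277, 0.495, 0.824], [-0.957, 0.067, 0.282], [0.084, -0.866, 0.492]]
contact_force: [0.4, 0.1, 0.4]
gripper_width: 0.0501
clock: 3.28
position: [0.584, -0.0071, 0.1595]
tcp_rot: [[0.275, 0.498, 0.823], [-0.958, 0.065, 0.281], [0.086, -0.865, 0.495]]
contact_force: [-5.1, -2.8, 5.0]
gripper_width: 0.0144
turn [ 0.003  0.003 -0.005] 0.4 shift [-0.0003  0.     -0.0016] t 3.275 w 0.014357193644290422
[-5.06300244 -2.84323077  4.99275229] [-0.24737354  0.51725068 -0.06321832] [-0.15154328 -0.41286039  1.89422778  0.15296836  1.15590782  1.0912163 ]
```

```bash
cat > st.py <<'E'
from h import *
s=ctrl.observe();R=np.array(s['tcp_rot']);z=R[:,2]
print('t',round(s['clock'],2),'ccw',np.degrees(np.arctan2(z@LF,z@UP)).round(2),'Tn',(np.array(s['ft_torque'])@N).round(3),'F',np.round(s['contact_force'],1),'w',round(s['gripper_width'],4),'j6',round(s['joint_pos'][5],2),'TCPoff',((s['position']-G)@np.c_[LF,UP,N]).round(4))
E
python3 st.py
python3 -m pendant '[[-0.0217,-0.0028,0.0379,0,0,0,0],[-0.0433,-0.0057,0.0756,0,0,0,0],[-0.065,-0.0085,0.1134,0,0,0,0],[-0.0865,-0.0114,0.151,0,0,0,0],[-0.0865,-0.0114,0.151,0,0,0,0]]' >/dev/null; python3 st.py
python3 -m pendant '[[-0.0217,-0.0028,0.0379,0,0,0,0],[-0.0433,-0.0057,0.0756,0,0,0,0],[-0.0433,-0.0057,0.0756,0,0,0,0]]' >/dev/null; python3 st.py
python3 -m pendant '[[-0.0217,-0.0028,0.0379,0,0,0,0],[-0.0433,-0.0057,0.0756,0,0,0,0],[-0.0433,-0.0057,0.0756,0,0,0,0]]' >/dev/null; python3 st.py
python3 -m pendant '[[-0.0217,-0.0028,0.0379,0,0,0,0],[-0.0433,-0.0057,0.0756,0,0,0,0],[-0.0433,-0.0057,0.0756,0,0,0,0]]' >/dev/null; python3 st.py
```

```text
t 3.27 ccw 9.83 Tn 0.034 F [-5.1 -2.8  5. ] w 0.0144 j6 1.09 TCPoff [-0.0001  0.0011  0.0073]
t 3.9 ccw 19.87 Tn 0.235 F [-5.2 -1.6  5.9] w 0.0146 j6 0.92 TCPoff [0.0002 0.001  0.0073]
t 4.28 ccw 24.72 Tn -1.077 F [-6.2 -2.   6.3] w 0.0146 j6 0.83 TCPoff [0.0002 0.001  0.0072]
t 4.65 ccw 29.87 Tn 0.218 F [-6.9 -0.6  5.6] w 0.0141 j6 0.74 TCPoff [0.0003 0.0009 0.0073]
t 5.03 ccw 34.9 Tn 0.451 F [-6.1 -0.6  6.2] w 0.0143 j6 0.65 TCPoff [0.0005 0.0009 0.0072]
```

```bash
for i in 1; do :; done
python3 -m pendant '[[-0.0217,-0.0028,0.0379,0,0,0,0],[-0.0217,-0.0028,0.0379,0,0,0,0]]' >/dev/null; python3 st.py
python3 -m pendant '[[-0.0217,-0.0028,0.0379,0,0,0,0],[-0.0217,-0.0028,0.0379,0,0,0,0]]' >/dev/null; python3 st.py
python3 -m pendant '[[-0.0217,-0.0028,0.0379,0,0,0,0],[-0.0217,-0.0028,0.0379,0,0,0,0]]' >/dev/null; python3 st.py
python3 -m pendant '[[-0.0217,-0.0028,0.0379,0,0,0,0],[-0.0217,-0.0028,0.0379,0,0,0,0]]' >/dev/null; python3 st.py
```

```text
t 5.28 ccw 37.41 Tn 0.485 F [-6.7 -0.7  6.8] w 0.0141 j6 0.61 TCPoff [0.0005 0.0008 0.0072]
t 5.53 ccw 39.89 Tn 0.163 F [-8.  -0.   6.8] w 0.0142 j6 0.57 TCPoff [0.0005 0.0008 0.0073]
t 5.78 ccw 42.32 Tn -0.473 F [-7.5 -0.3  6.3] w 0.0141 j6 0.52 TCPoff [0.0006 0.0008 0.0072]
t 6.03 ccw 44.75 Tn -1.086 F [-8.   0.1  6.7] w 0.014 j6 0.48 TCPoff [0.0006 0.0008 0.0072]
```

```bash

python3 -m pendant '[[-0.0217,-0.0028,0.0379,0,0,0,0],[-0.0217,-0.0028,0.0379,0,0,0,0]]' >/dev/null; python3 st.py
python3 -m pendant '[[-0.0217,-0.0028,0.0379,0,0,0,0],[-0.0217,-0.0028,0.0379,0,0,0,0]]' >/dev/null; python3 st.py
python3 -c "
from h import *
cam('scene','s2.png');im=cv2.imread('pics/s2.png')[180:330,200:420];cv2.imwrite('pics/s2c.png',cv2.resize(im,(792,540)))"
```

```text
t 6.28 ccw 47.17 Tn -1.859 F [-8.   0.1  6.1] w 0.0139 j6 0.44 TCPoff [0.0006 0.0008 0.0073]
t 6.53 ccw 49.59 Tn -2.48 F [-9.   0.7  7.6] w 0.0143 j6 0.4 TCPoff [0.0006 0.0008 0.0073]
```

View pics/s2c.png

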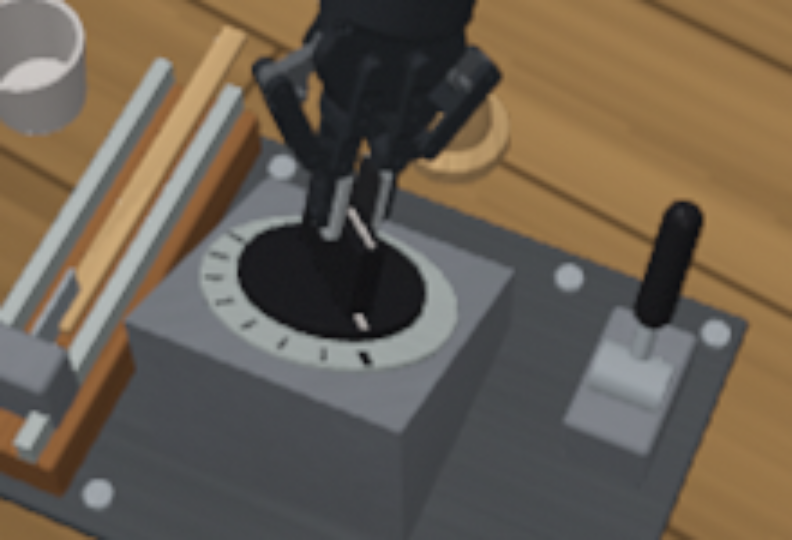

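The line at crop (362,322) sits at the thick zero tick (363,358), and the torque rises steadily, so the knob is against the zero stop. Now I'll turn it clockwise in stages, watching for the clicks.

```bash

python3 -m pendant '[[0.0433,0.0057,-0.0756,0,0,0,0],[0.0865,0.0114,-0.151,0,0,0,0],[0.0865,0.0114,-0.151,0,0,0,0]]' >/dev/null; python3 st.py
python3 -m pendant '[[0.0433,0.0057,-0.0756,0,0,0,0],[0.0433,0.0057,-0.0756,0,0,0,0]]' >/dev/null; python3 st.py
python3 -m pendant '[[0.0433,0.0057,-0.0756,0,0,0,0],[0.0433,0.0057,-0.0756,0,0,0,0]]' >/dev/null; python3 st.py
python3 -m pendant '[[0.0433,0.0057,-0.0756,0,0,0,0],[0.0865,0.0114,-0.151,0,0,0,0],[0.0865,0.0114,-0.151,0,0,0,0]]' >/dev/null; python3 st.py
python3 -m pendant '[[0.0433,0.0057,-0.0756,0,0,0,0],[0.0433,0.0057,-0.0756,0,0,0,0]]' >/dev/null; python3 st.py
python3 -m pendant '[[0.0433,0.0057,-0.0756,0,0,0,0],[0.0433,0.0057,-0.0756,0,0,0,0]]' >/dev/null; python3 st.py
python3 -m pendant '[[0.0433,0.0057,-0.0756,0,0,0,0],[0.0433,0.0057,-0.0756,0,0,0,0]]' >/dev/null; python3 st.py
python3 -m pendant '[[0.0433,0.0057,-0.0756,0,0,0,0],[0.0433,0.0057,-0.0756,0,0,0,0]]' >/dev/null; python3 st.py
```

```text
t 6.95 ccw 39.85 Tn 0.204 F [-7.4 -0.4  6.8] w 0.0142 j6 0.57 TCPoff [0.0005 0.0008 0.0072]
t 7.2 ccw 34.85 Tn 0.194 F [-6.1 -1.5  6. ] w 0.0138 j6 0.65 TCPoff [0.0005 0.0009 0.0072]
t 7.45 ccw 29.79 Tn -0.405 F [-6.6 -2.9  5.2] w 0.0142 j6 0.74 TCPoff [0.0003 0.0009 0.0072]
t 7.83 ccw 19.85 Tn 0.204 F [-4.7 -1.1  5.5] w 0.0144 j6 0.92 TCPoff [0.0002 0.001  0.0072]
t 8.07 ccw 14.85 Tn 0.199 F [-5.4 -1.8  4.9] w 0.0143 j6 1.0 TCPoff [0.0001 0.0011 0.0073]
t 8.32 ccw 9.79 Tn -0.391 F [-4.2 -2.1  5.6] w 0.0143 j6 1.09 TCPoff [-0.0001  0.0011  0.0072]
t 8.57 ccw 4.77 Tn -0.683 F [-4.9 -2.2  5.5] w 0.0148 j6 1.18 TCPoff [-0.0002  0.0011  0.0072]
t 8.82 ccw -0.15 Tn 0.119 F [-4.4 -3.2  6.1] w 0.0142 j6 1.27 TCPoff [-0.0003  0.0011  0.0073]
```

```bash

python3 -m pendant '[[0.0433,0.0057,-0.0756,0,0,0,0],[0.0865,0.0114,-0.151,0,0,0,0],[0.1298,0.0171,-0.2267,0,0,0,0],[0.173,0.0228,-0.3023,0,0,0,0],[0.173,0.0228,-0.3023,0,0,0,0]]' >/dev/null; python3 st.py
python3 -m pendant '[[0.0433,0.0057,-0.0756,0,0,0,0],[0.0433,0.0057,-0.0756,0,0,0,0]]' >/dev/null; python3 st.py
python3 -m pendant '[[0.0433,0.0057,-0.0756,0,0,0,0],[0.0433,0.0057,-0.0756,0,0,0,0]]' >/dev/null; python3 st.py
python3 -m pendant '[[0.0433,0.0057,-0.0756,0,0,0,0],[0.0433,0.0057,-0.0756,0,0,0,0]]' >/dev/null; python3 st.py
python3 -m pendant '[[0.0433,0.0057,-0.0756,0,0,0,0],[0.0433,0.0057,-0.0756,0,0,0,0],[0.0433,0.0057,-0.0756,0,0,0,0]]' >/dev/null; python3 st.py
```

```text
t 9.45 ccw -20.15 Tn 0.129 F [-4.9 -4.7  5.5] w 0.0139 j6 1.61 TCPoff [-0.0007  0.001   0.0072]
t 9.7 ccw -25.15 Tn 0.156 F [-3.9 -4.7  5.3] w 0.0142 j6 1.7 TCPoff [-0.0009  0.001   0.0072]
t 9.95 ccw -30.22 Tn -0.412 F [-4.6 -4.8  5.4] w 0.0141 j6 1.79 TCPoff [-0.0009  0.0009  0.0072]
t 10.2 ccw -35.26 Tn -0.855 F [-6.1 -5.7  5.6] w 0.0144 j6 1.88 TCPoff [-0.0011  0.0008  0.0072]
t 10.57 ccw -40.11 Tn 0.209 F [-5.6 -6.   5.6] w 0.0144 j6 1.96 TCPoff [-0.0011  0.0008  0.0072]
```

```bash

python3 -m pendant '[[0,0,0,0,0,0,0.03],[0,0,0,0,0,0,0.04],[0,0,0,0,0,0,0.045],[0,0,0,0,0,0,0.045]]'; python3 st.py
python3 -m pendant '[[0,0,0,-0.01,-0.0013,0.017,0.045],[0,0,0,-0.02,-0.0026,0.035,0.045],[0,0,0,-0.035,-0.0045,0.06,0.045],[0,0,0,-0.045,-0.006,0.078,0.045],[0,0,0,-0.045,-0.006,0.09,0.045]]'
python3 - <<'E'
from h import *
for n in('wrist','scene'):
    d,P=cam(n,'k_'+n+'.png')
    h=(P-G)@N;e=(P-G);r=np.hypot(e@UP,e@LF)
    k=(h>.010)&(h<.022)&(r<.045);b=P[k]
    l=np.linalg.svd(b-b.mean(0),full_matrices=False)[2][0];l*=np.sign(l@UP);print(n,k.sum(),'ccw',np.degrees(np.arctan2(l@LF,l@UP)))
E
```

```text
clock: 11.08
position: [0.5837, -0.0065, 0.1578]
tcp_rot: [[-0.453, 0.496, 0.741], [-0.831, 0.066, -0.553], [-0.323, -0.866, 0.382]]
contact_force: [0.4, 0.0, -0.9]
gripper_width: 0.0448
t 11.07 ccw -40.13 Tn -0.031 F [ 0.4  0.  -0.9] w 0.0448 j6 1.96 TCPoff [0.0006 0.     0.0058]
clock: 11.7
position: [0.5388, -0.0127, 0.2495]
tcp_rot: [[-0.453, 0.498, 0.74], [-0.831, 0.066, -0.553], [-0.324, -0.865, 0.384]]
contact_force: [0.4, -0.5, -0.4]
gripper_width: 0.0455
wrist 2971 ccw -39.42043225275793
scene 300 ccw -39.89287904731692
```

View pics/k_wrist.png

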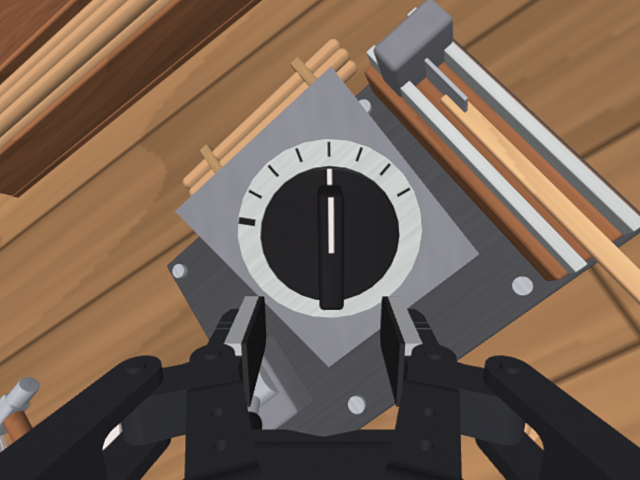

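The line at (329,175) points at the fifth tick (329,149), which is four clicks from the thick zero tick (247,222). The knob setting is right. Next is the clamp.

```bash
python3 - <<'E'
from h import *
c,s=np.cos(Y),np.sin(Y)
R=np.c_[[s,-c,0],[0,0,-1],[c,s,0]]
go(R,np.array([.435,.130,.25]))
_,P=cam('scene');m=np.zeros((480,640),bool);m[225:310,350:400]=1
a=P[m&(P[:,:,2]>.1)];piv=np.array([.529,.142]);
for lo in np.arange(.1,.16,.012):
    b=a[(a[:,2]>lo)&(a[:,2]<lo+.012)]-np.r_[piv,0]
    if len(b):print(lo.round(3),len(b),(b[:,:2]@[c,s]).mean().round(4),(b[:,:2]@[-s,c]).mean().round(4))
E
```

```text
turn [-0.249  0.477  0.684] 49.8 shift [-0.1044  0.1427  0.0002] t 11.8 w 0.045043433124289954
0.1 77 -0.0212 -0.0005
0.112 72 -0.0286 -0.0007
0.124 83 -0.0367 -0.0008
0.136 106 -0.047 -0.0011
0.148 26 -0.052 -0.0018
```

```bash

python3 -m pendant '[[-0.05,0.095,0.137,-0.02,0.028,0.01,0.03],[-0.1,0.19,0.274,-0.042,0.057,0.02,0],[-0.15,0.286,0.41,-0.063,0.086,0.02,0],[-0.2,0.382,0.547,-0.084,0.115,0.01,0],[-0.249,0.477,0.684,-0.104,0.143,0.002,0]]'
python3 -m pendant '[[0,0,0,0,0,0,0],[0,0,0,0,0,-0.04,0],[0,0,0,0,0,-0.08,0],[0,0,0,0,0,-0.115,0],[0,0,0,0,0,-0.115,0]]'
python3 -c "
from h import *
cam('scene','c1.png');im=cv2.imread('pics/c1.png')[150:330,270:510];cv2.imwrite('pics/c1c.png',cv2.resize(im,(800,600)))"
```

```text
clock: 12.48
position: [0.4342, 0.1312, 0.2486]
tcp_rot: [[0.135, -0.007, 0.991], [-0.991, -0.004, 0.135], [0.003, -1.0, -0.007]]
contact_force: [1.1, -0.1, 0.1]
gripper_width: -0.0002
clock: 13.1
position: [0.4332, 0.1293, 0.1314]
tcp_rot: [[0.129, -0.008, 0.992], [-0.992, -0.003, 0.129], [0.002, -1.0, -0.009]]
contact_force: [0.5, 0.7, 0.5]
gripper_width: -0.0001
```

View pics/c1c.png

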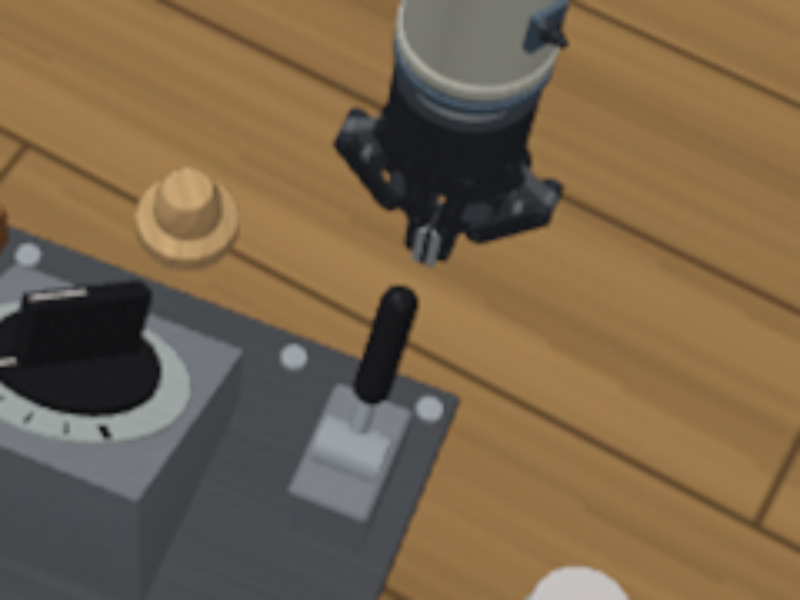

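The fingers stand behind the lever grip, which leans towards them at crop (390,330), and they are clear of everything. I'll push along gauge x.

```bash

python3 -m pendant '[[0,0,0,0.012,0.0016,0,0],[0,0,0,0.024,0.0031,0,0],[0,0,0,0.036,0.0047,0,0],[0,0,0,0.048,0.0063,0,0],[0,0,0,0.06,0.0078,0,0]]'|grep -E 'pos|force'
python3 -m pendant '[[0,0,0,0.01,0.0013,0,0],[0,0,0,0.02,0.0026,0,0],[0,0,0,0.027,0.0035,0,0],[0,0,0,0.034,0.0044,0,0],[0,0,0,0.04,0.0052,0,0]]'|grep -E 'pos|force'
python3 -m pendant '[[0,0,0,0.003,0.0004,0,0],[0,0,0,0.003,0.0004,0,0]]'|grep -E 'pos|force'
python3 -m pendant '[[0,0,0,0.003,0.0004,0,0],[0,0,0,0.003,0.0004,0,0]]'|grep -E 'pos|force'
python3 -m pendant '[[0,0,0,0.002,0.0003,0,0],[0,0,0,0.002,0.0003,0,0]]'|grep -E 'pos|force'
```

```text
position: [0.4959, 0.1383, 0.1355]
contact_force: [-1.8, -0.6, 1.4]
position: [0.5348, 0.1435, 0.1344]
contact_force: [-3.4, 1.0, -1.6]
position: [0.5379, 0.1437, 0.1346]
contact_force: [-0.8, -0.2, -0.9]
position: [0.5409, 0.1441, 0.135]
contact_force: [-1.2, -0.3, -0.9]
position: [0.5429, 0.1444, 0.135]
contact_force: [-2.3, -0.4, -0.5]
```

```bash

python3 -m pendant '[[0,0,0,0.003,0.0004,0,0],[0,0,0,0.003,0.0004,0,0]]'|grep -E 'pos|force'
python3 -m pendant '[[0,0,0,0.003,0.0004,0,0],[0,0,0,0.003,0.0004,0,0]]'|grep -E 'pos|force'
python3 -m pendant '[[0,0,0,0.003,0.0004,0,0],[0,0,0,0.003,0.0004,0,0]]'|grep -E 'pos|force'
python3 - <<'E'
from h import *
c,s=np.cos(Y),np.sin(Y)
_,P=cam('scene','c2.png');piv=np.array([.529,.142,.055]);e=P-piv
gx=e@[c,s,0];gy=e@[-s,c,0];m=(e[:,:,2]>.03)&(e[:,:,2]<.11)&(abs(gy)<.025)&(gx>0.0)&(gx<.1)
for lo in np.arange(.03,.1,.012):
    k=m&(e[:,:,2]>lo)&(e[:,:,2]<lo+.012)
    if k.any():print(lo.round(3),k.sum(),np.percentile(gx[k],[10,50,90]).round(4))
im=cv2.imread('pics/c2.png')[150:330,270:510];cv2.imwrite('pics/c2c.png',cv2.resize(im,(800,600)))
E
```

```text
position: [0.5461, 0.1449, 0.135]
contact_force: [-1.6, -0.4, -0.2]
position: [0.5491, 0.1453, 0.135]
contact_force: [-0.7, -0.6, -1.0]
position: [0.552, 0.1456, 0.135]
contact_force: [-1.6, 0.7, -0.8]
0.042 6 [0.0184 0.0274 0.0314]
0.054 7 [0.0267 0.028  0.0429]
0.066 8 [0.0264 0.0338 0.0395]
0.078 42 [0.0292 0.0323 0.0571]
0.09 158 [0.0282 0.0478 0.0571]
```

View pics/c2c.png

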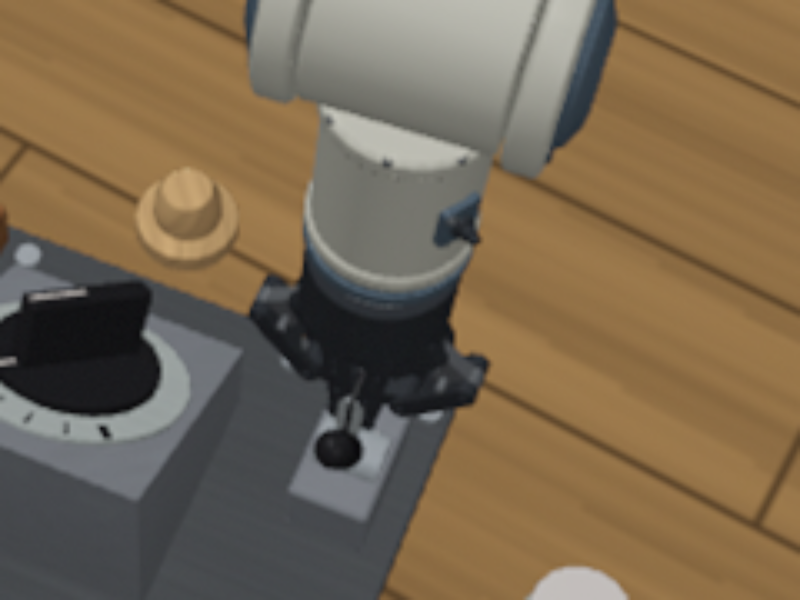

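The lever now leans away, with its tip at crop (338,448), but it isn't against its stop yet. I'll keep pushing until the force rises.

```bash

python3 -m pendant '[[0,0,0,0.003,0.0004,0,0],[0,0,0,0.003,0.0004,0,0]]'|grep -E 'pos|force'
python3 -m pendant '[[0,0,0,0.003,0.0004,0,0],[0,0,0,0.003,0.0004,0,0]]'|grep -E 'pos|force'
python3 -m pendant '[[0,0,0,0.003,0.0004,0,0],[0,0,0,0.003,0.0004,0,0]]'|grep -E 'pos|force'
python3 -m pendant '[[0,0,0,0.002,0.0003,0,0],[0,0,0,0.002,0.0003,0,0]]'|grep -E 'pos|force'
python3 -m pendant '[[0,0,0,0.002,0.0003,0,0],[0,0,0,0.002,0.0003,0,0]]'|grep -E 'pos|force'
```

```text
position: [0.555, 0.1461, 0.135]
contact_force: [-2.0, -0.2, -0.1]
position: [0.558, 0.1465, 0.135]
contact_force: [-1.0, -1.2, 0.3]
position: [0.561, 0.1468, 0.135]
contact_force: [-1.8, 0.1, -0.5]
position: [0.5629, 0.1471, 0.135]
contact_force: [-1.6, -0.3, 0.5]
position: [0.5641, 0.1473, 0.1349]
contact_force: [-4.7, -1.7, 1.0]
```

```bash

python3 -m pendant '[[0,0,0,0.002,0.0003,0,0],[0,0,0,0.002,0.0003,0,0]]'|grep -E 'pos|force'
python3 -m pendant '[[0,0,0,0.002,0.0003,0,0],[0,0,0,0.002,0.0003,0,0]]'|grep -E 'pos|force'
```

```text
position: [0.5644, 0.1474, 0.1348]
contact_force: [-12.4, -2.1, 4.5]
position: [0.5647, 0.1474, 0.1346]
contact_force: [-20.1, -3.2, 6.2]
```

The lever is firm against its stop: force has risen to 20 N and the tool has stopped advancing. I'll back off, rise and check.

```bash

python3 -m pendant '[[0,0,0,-0.01,-0.0013,0,0],[0,0,0,-0.03,-0.004,0,0],[0,0,0,-0.06,-0.008,0.01,0],[0,0,0,-0.09,-0.012,0.05,0],[0,0,0,-0.12,-0.016,0.1,0]]'|grep -E 'clock|pos|force'
python3 -m pendant '[[0,0,0,-0.03,0.03,0.03,0],[0,0,0,-0.06,0.06,0.05,0],[0,0,0,-0.06,0.06,0.05,0]]'|grep -E 'clock|pos|force'
python3 - <<'E'
from h import *
c,s=np.cos(Y),np.sin(Y)
_,P=cam('scene','e.png');piv=np.array([.529,.142,.055]);e=P-piv
gx=e@[c,s,0];gy=e@[-s,c,0]
for lo in np.arange(.02,.1,.012):
    k=(e[:,:,2]>lo)&(e[:,:,2]<lo+.012)&(abs(gy)<.025)&(gx>-.03)&(gx<.12)
    if k.any():print(lo.round(3),k.sum(),gx[k].mean().round(4))
h=(P-G)@N;f=P-G;k=(h>.01)&(h<.022)&(np.hypot(f@UP,f@LF)<.045);b=P[k]
l=np.linalg.svd(b-b.mean(0),full_matrices=False)[2][0];l*=np.sign(l@UP);print('knob ccw',np.degrees(np.arctan2(l@LF,l@UP)))
_,P=cam('top','e_top.png')
for nm,(u,v,w) in dict(hub=(338,288,16),jar=(190,222,20),pot=(443,239,20)).items():
    pp=P[v-w:v+w,u-w:u+w].reshape(-1,3);pp=pp[pp[:,2]>.012]
    print(nm,np.percentile(pp,2,axis=0).round(3),np.percentile(pp,98,axis=0).round(3))
E
```

```text
clock: 18.32
position: [0.4477, 0.1318, 0.2351]
contact_force: [1.1, 0.6, -0.0]
clock: 18.7
position: [0.3883, 0.1937, 0.2881]
contact_force: [0.4, -0.4, -0.4]
0.02 5 0.0065
0.032 2 0.0273
0.044 13 0.0249
0.056 19 0.0341
0.068 16 0.048
0.08 94 0.0609
0.092 32 0.0593
knob ccw -39.83387334081585
hub [ 0.394 -0.068  0.013] [ 0.453 -0.008  0.05 ]
jar [0.444 0.153 0.019] [0.592 0.325 0.648]
pot [ 0.501 -0.306  0.014] [ 0.567 -0.239  0.062]
```

View pics/e.png

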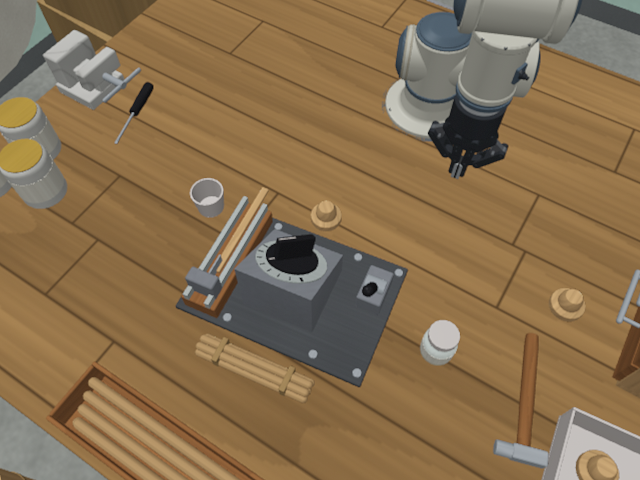

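The knob is set and the lever, at (370,290), is fully over. The hub, pot and jar stand where they did in the first picture, with the jar at (440,342). I'm handing it in.

```bash
python3 -c "
from h import *
print(ctrl.finish_job())"
```

```text
the job is handed in; nothing more can be done
None
```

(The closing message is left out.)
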